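# Roll the copper electrode bar into the tester's V-cradle

### The job

Push the copper bar by its side so that it rolls along the bench, up the low blue ramp and into the white V-cradle of the bar tester; then, with it lying in the V, push it endways along the cradle until its end meets the brass stop. The bar is only to be pushed, never lifted or carried, and it must be left lying in the V against the stop. Leave the other things on the bench where they are.

Things in the scene. Friction and masses are not known exactly. Their poses are not given: they have to be found in the camera images.
- bar: polished, slippery copper bar with black end plugs, lying on the bench: diameter 32 mm, length 150 mm, 0.25 to 0.5 kg. Origin at its centre, on the axis; its x axis runs along the bar, y and z turn as it rolls. It rolls freely. It starts lying roughly along the cradle's x, on the -y side, 120 to 205 mm from the V and 28 to 45 mm farther to -x than its final place.
- cradle: bar tester fixed to the bench. Origin on the bench under the V's middle line; x runs along the V towards the brass stop, z up. White V from x = -60 to 85 mm, open at the -x end, faces 30 degrees from level, lowest line 2 mm high at y = 0, far face up to 18 mm high at y = 28 mm, then a grey wall 32 mm high to y = 50 mm. Blue ramp on the -y side. The pad below is a flat sheet.
- crest (a point): middle of the top edge of the blue ramp, where the V begins: cradle y = -14 mm, 10 mm high. The ramp rises straight from the bench (height 0) at cradle y = -70 mm to this edge and is as long in x as the V, -60 to 85 mm.
- stop (a point): centre of the flat face of the brass stop, at cradle x = 85 mm, y = 0, 20.5 mm high, 24 mm across, facing -x. It sits on a brass block 45 mm high and 100 mm wide in y, from x = 93 to 113 mm.
- home (a point): where the bar's centre lies when it is in the V and against the stop: cradle x = 10 mm, y = 0, 20.5 mm high. Axes as the cradle's.
- stub: a spare copper bar stub standing on end, diameter 32, 60 high (mm); origin at the centre of its underside. To be left alone.
- beaker: an empty clear beaker, rim diameter 68, 85 high (mm); origin at the centre of its underside. To be left alone.
- phone: a black phone lying flat, 150 x 72 x 9 (mm); origin at the centre of its underside. To be left alone.
- rack: a blue tube rack with capped tubes, 100 x 200, 105 high (mm); origin at the centre of its underside. To be left alone.
- bottle: a white bottle with a blue cap, diameter 60, 140 high (mm); origin at the centre of its underside. To be left alone.
- papercup: a paper cup, rim diameter 76, 100 high (mm); origin at the centre of its underside. To be left alone.
- screwdriver: a screwdriver lying on the bench, about 200 long (mm); origin at the middle of its underside. To be left alone.

How it is judged:
By the outcome, as a careful person would: the job done as asked, in the order asked, and still so for the second after the job is handed in, with the robot touching nothing.
It also fails if it takes over 51 s, if anything falls off the work surface, if the arm or the gripper's body presses on something with over 40 N, if the wrist force passes 120 N, or if a joint passes its speed limit or range.

### The arm

A 6-joint arm with a two-finger parallel gripper is mounted at the origin on the work surface. World frame = base frame: x ahead of the robot, y to its left, z up, the work surface at z = 0. Lengths are in mm, angles in rad, forces in N, time in s.
With the tool pointing down it reaches from about 275 to 975 mm from the base axis. Payload 8.4 kg.
Tool frame: the origin (TCP) lies at the very end of the fingers, on their centre line; the grasp point (between the pads) lies 19 mm behind it; x points along the fingers, z is the direction in which the jaws open and shut, and the axes are right-handed (so a half turn about x gives the same grasp; the last joint's range is limited). The gripper opens to 92 mm and grips with 3 to 60 N. Pads are 20 mm wide; open, the fingers measure 128 mm over their backs; the gripper's body (75 mm by 189 mm) begins 69 mm behind the grasp point.
Start: joints at [1.286, 0.353, 1.633, -0, 1.155, -0.002], TCP at [174.402, 600.176, 214.583] pointing down, gripper open.
Joint ranges: [-2.63, 2.63], [-0.92, 2.1], [0.06, 2.66], [-1.3, 4.44], [0, 2.69], [-3.02, 3.02]. Speed limits (rad/s): [2.22, 2.22, 2.79, 3.14, 3.14, 3.14].

### API

Orientations are given as a unit quaternion [x, y, z, w].
In Python, from plant import env, viewer, job gives the robot as it stands. The module is installed in compiled form; this text tells all that it offers.
- The arm moves only by the shell command python3 -m pendant 'ROWS' [OPENING] [FORCE]. ROWS is JSON, a list of rows, each a list of 6 numbers: the shift along the world's x, y, z in m, then the turn, a rotation vector about the world's x, y, z in degrees. A call has exactly 5 rows; each row shifts and turns the commanded pose from where the row before left it; what a row does not reach is not made up. A row lasts 1/10 s, in which the tool goes at most 50 mm and 8.59 degrees, less where a joint would pass 70% of its speed; a pose out of reach is approached as far as the arm can. A call is refused whole if a number of a shift passes 0.05 or a number of a turn 8.59, either way. A call with a gripper value outside its range is refused whole. OPENING is the finger opening in m, from 0 to 0.0919, set as the call begins (- or left out, the last holds). The fingers move at their own pace and stop on an object; FORCE is the grip in N (left out, the last holds). Time passes only in rows, so rows that do not move let the fingers close, or fill a call up. It gives the time, the measured TCP pose, the force and the opening at its end, in the units of the state.
- env.read_state(): the state, without advancing time (a new reading comes with each control period).
- viewer.grab_frame(name): name is "side" or "top"; returns (picture, depth): 420x560x3 uint8, red, green, blue; 420x560 float32, mm along the optical axis (not along the pixel's ray), 0 where there is no reading.
- viewer.get_calibration(name): a dict with "camera_matrix" (3x3 intrinsics, pixels), "R" (3x3) and "t" (3): a world point X has camera coordinates R X + t. Camera axes: x right, y down, z forward; pixel columns grow to the right and rows downward; lengths in mm; the calibration is good to about 2 mm. A picture is of the moment at which its call begins. get_calibration takes no time and is no camera call.
- job.hand_in(): hands the job in, once; it reports no verdict.
The state is a dict: "t": time; "joints": joint angles; "joint_velocities": joint speeds; "joint_efforts": joint torques, N m; "tool_pos": TCP position; "tool_rot": TCP orientation; "ft_force": force on the tool from outside, world axes, zero at the start; "wrist_torque": the same for the moment, N m; "grip_width": finger opening in mm.
Only numpy, scipy, OpenCV 4.12 (cv2) and the standard library are available. Lean on these libraries where they do the work, as an engineer would, in place of code of your own. Each camera call takes 0.05 s, during which the arm holds its last target.

## Working session

There is one attempt and no reset: what is moved stays moved. The work goes in short steps, Python scripts to look and compute and a shell command to move; the robot and the scene stay as the last step left them, time stands still between calls to the robot, and variables do not carry over. Pictures are saved under pics/ and viewed, and the job is handed in when it is done.

```bash
mkdir -p pics
python3 - <<'E'
from plant import env, viewer
import cv2,numpy as np
for n in("side","top"):
    p,d=viewer.grab_frame(n); cv2.imwrite(f"pics/{n}0.png",p[:,:,::-1]); np.save(f"pics/{n}0.npy",d)
    print(n,viewer.get_calibration(n))
print(env.read_state())
E
```

```text
side {'camera_matrix': array([[530.30456887,   0.        , 277.20112317],
       [  0.        , 530.30456887, 211.68794428],
       [  0.        ,   0.        ,   1.        ]]), 'R': array([[-9.99880960e-01, -1.20258089e-02, -9.66677897e-03],
       [-8.52971019e-04,  6.68640584e-01, -7.43585262e-01],
       [ 1.54058150e-02, -7.43488500e-01, -6.68571246e-01]]), 't': array([ 556.22038633,   36.98616662, 1669.83685334])}
top {'camera_matrix': array([[408.15133642,   0.        , 282.08408957],
       [  0.        , 408.15133642, 212.91815363],
       [  0.        ,   0.        ,   1.        ]]), 'R': array([[-4.09759488e-04, -9.99979539e-01, -6.38389698e-03],
       [-9.98955284e-01,  7.01045024e-04, -4.56929795e-02],
       [ 4.56965200e-02,  6.35850449e-03, -9.98935132e-01]]), 't': array([   5.48308724,  558.33301685, 1285.12062472])}
{'t': 0.1, 'joints': array([ 1.28561106e+00,  3.53621182e-01,  1.63403176e+00,  1.07310311e-05,
        1.15518226e+00, -2.38979965e-03]), 'joint_velocities': array([-6.16080871e-04, -2.29849635e-03, -1.95787264e-03, -7.99319380e-04,
        7.61984381e-05,  2.30562217e-03]), 'joint_efforts': array([-3.13857499e-04, -5.94905770e+01, -3.34927332e+01,  6.98215328e-02,
        1.83352351e-02, -5.90534410e-05]), 'tool_pos': array([174.27078157, 599.76643178, 213.92432738]), 'tool_rot': array([-0.4248053 ,  0.56582834,  0.42428503,  0.5651203 ]), 'ft_force': array([ 0.07002413,  0.24051586, -0.8286628 ]), 'wrist_torque': array([ 0.05231563,  0.03503588, -0.03034864]), 'grip_width': 91.79056877088938}
```

View pics/side0.png

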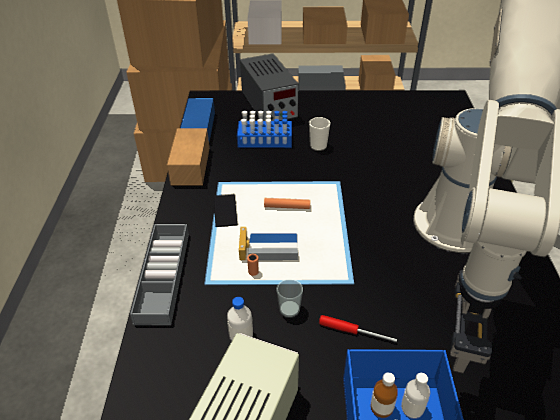

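View pics/top0.png

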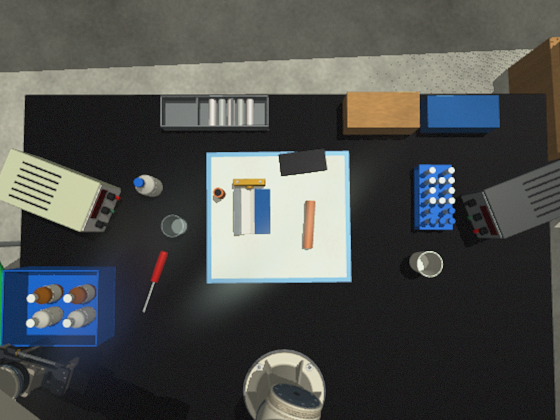

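The side view shows the bar at about (287,204), the cradle at (272,246) and the brass stop at (243,243). In the top view the bar is at (308,225), the V at (251,211) and the brass at (249,183). The phone at (303,162) is near the bar's +x end and the stub is at (219,195). I'll enlarge both views.

Run:
```python
import cv2,numpy as np
a=cv2.imread("pics/top0.png")[145:255,205:335]; cv2.imwrite("pics/topz.png",cv2.resize(a,None,fx=5,fy=5,interpolation=cv2.INTER_CUBIC))
a=cv2.imread("pics/side0.png")[180:290,205:355]; cv2.imwrite("pics/sidez.png",cv2.resize(a,None,fx=5,fy=5,interpolation=cv2.INTER_CUBIC))
```

```text
(no output)
```

View pics/topz.png

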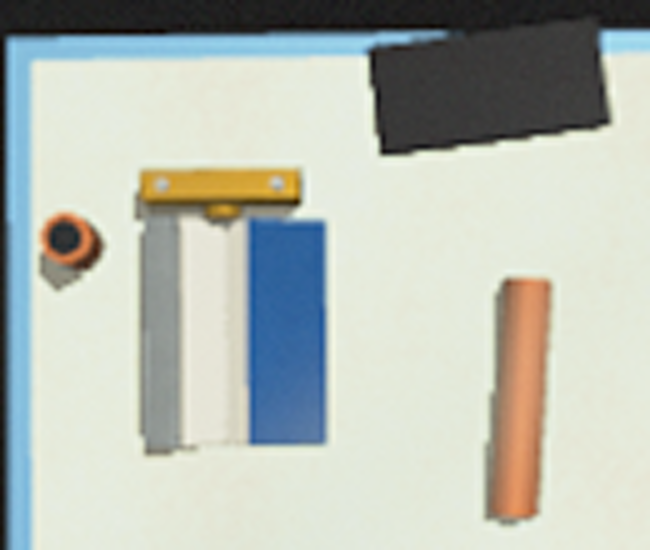

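View pics/sidez.png

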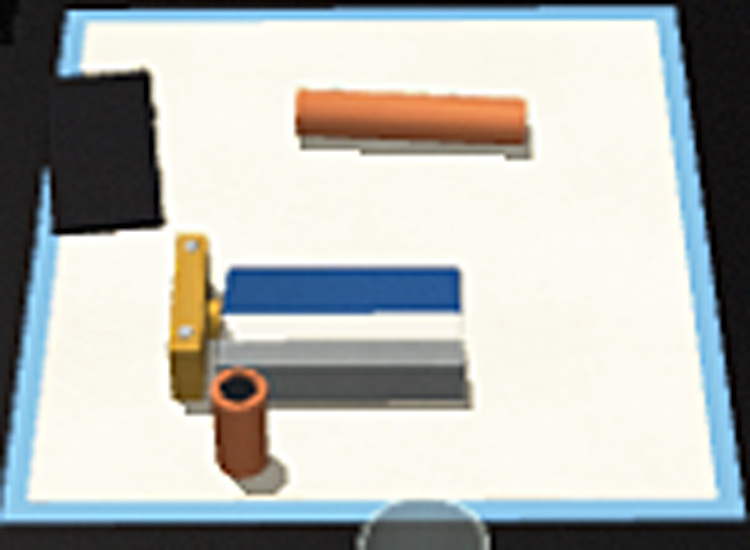

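```bash
cat > h.py <<'E'
import cv2,numpy as np
from plant import env, viewer
def cloud(n,p,d):
    c=viewer.get_calibration(n);K,R,t=c["camera_matrix"],c["R"],c["t"]
    v,u=np.mgrid[:420,:560]; d=d.astype(float)
    X=np.stack([(u-K[0,2])/K[0,0]*d,(v-K[1,2])/K[1,1]*d,d],-1)
    return (X-t)@R
def ray(n,u,v,z):
    c=viewer.get_calibration(n);K,R,t=c["camera_matrix"],c["R"],c["t"]
    o=-R.T@t; r=R.T@np.array([(u-K[0,2])/K[0,0],(v-K[1,2])/K[1,1],1.])
    return o+r*(z-o[2])/r[2]
E
python3 - <<'E'
from h import *
for n in("side","top"):
    p=cv2.imread(f"pics/{n}0.png");d=np.load(f"pics/{n}0.npy");X=cloud(n,p,d)
    h=cv2.cvtColor(p,cv2.COLOR_BGR2HSV)
    u0,u1,v0,v1=(205,345,150,290)if n=="top" else (210,345,185,280)
    roi=np.zeros((420,560),bool);roi[v0:v1,u0:u1]=1
    for nm,lo,hi in(("copper",(3,80,80),(14,255,255)),("blue",(100,140,70),(120,255,255)),("brass",(16,130,90),(28,255,255)),("white",(0,0,200),(40,30,255))):
        m=(cv2.inRange(h,lo,hi)>0)&roi
        if nm=="white": print(n,"pad z",np.median(X[m],0)); continue
        k,l,s,c=cv2.connectedComponentsWithStats(m.astype(np.uint8))
        for i in range(1,k):
            if s[i,4]<25: continue
            v,u=np.nonzero(l==i);r=cv2.minAreaRect(np.c_[u,v].astype(np.float32))
            P=X[l==i];P=P[np.isfinite(P).all(1)]
            z=P[:,2]; 
            vv,_,_,_=cv2.fitLine(P[:,:2].astype(np.float32),cv2.DIST_L2,0,.01,.01)[:,0]if 0 else (0,0,0,0)
            f=cv2.fitLine(P[:,:2].astype(np.float32),cv2.DIST_HUBER,0,.01,.01).ravel()
            print(n,nm,s[i],np.round(np.percentile(P,[1,50,99],axis=0),1).tolist(),"line",np.round(f,3))
            b=cv2.boxPoints(r); print("  corners z=16",[np.round(ray(n,*q,16)[:2],0).tolist() for q in b])
E
```

```text
side copper [264 198  46  11 433] [[454.3, -86.7, 3.0], [525.2, -68.4, 25.6], [599.5, -56.3, 37.5]] line [ 9.98000e-01 -6.20000e-02  5.26197e+02 -6.84890e+01]
  corners z=16 [[600.0, -60.0], [601.0, -107.0], [452.0, -98.0], [455.0, -52.0]]
side copper [247 253  12  23 197] [[607.1, 159.5, 0.4], [622.5, 215.3, 39.5], [642.9, 222.3, 64.8]] line [ 9.95000e-01 -9.50000e-02  6.23071e+02  2.15262e+02]
  corners z=16 [[643.0, 145.0], [611.0, 145.0], [608.0, 231.0], [639.0, 231.0]]
side blue [250 234  47   9 373] [[497.9, 49.1, -0.3], [568.0, 70.6, 6.8], [637.1, 93.0, 14.3]] line [1.00000e+00 9.00000e-03 5.65524e+02 7.07660e+01]
  corners z=16 [[638.0, 65.0], [498.0, 65.0], [498.0, 99.0], [637.0, 100.0]]
side brass [239 227  10  33 213] [[640.9, 64.4, 7.8], [656.1, 130.5, 43.4], [666.6, 164.6, 53.7]] line [ 1.13000e-01 -9.94000e-01  6.53156e+02  1.54241e+02]
  corners z=16 [[674.0, 34.0], [646.0, 34.0], [639.0, 169.0], [665.0, 169.0]]
side pad z [521.96433009  44.06755967   1.55344271]
top copper [213 188  12  11  69] [[606.4, 186.3, 0.1], [617.5, 199.1, 57.9], [633.1, 225.8, 62.7]] line [ 2
[... 184 characters left out ...]
], [522.7, -79.0, 29.9], [594.9, -61.3, 36.3]] line [ 9.98000e-01 -6.60000e-02  5.21488e+02 -7.84450e+01]
  corners z=16 [[448.0, -60.0], [598.0, -70.0], [596.0, -98.0], [446.0, -88.0]]
top blue [255 189  15  45 575] [[500.4, 47.1, -1.8], [574.3, 72.4, 5.9], [633.4, 91.9, 14.5]] line [ 9.96000e-01 -8.40000e-02  5.71451e+02  7.14210e+01]
  corners z=16 [[634.0, 91.0], [634.0, 47.0], [495.0, 47.0], [495.0, 91.0]]
top brass [233 179  32  10 205] [[639.3, 61.3, 20.2], [653.1, 111.2, 43.9], [663.3, 157.8, 50.7]] line [ 1.80000e-02 -1.00000e+00  6.52868e+02  1.11158e+02]
  corners z=16 [[666.0, 162.0], [666.0, 63.0], [638.0, 63.0], [638.0, 161.0]]
top pad z [536.19627067   2.28179153   1.2569871 ]
```

Run:
```python
from h import *
from scipy.spatial.transform import Rotation as Ro
s=env.read_state();print(Ro.from_quat(s["tool_rot"]).as_matrix().round(3))
g=lambda n,x,y,z:print(n,x,y,z,ray("top" if n[0]=="t" else "side",x,y,z).round(1))
T=lambda a,b,z,k:print("top",k,ray("top",205+(a+.5)/5-.5,145+(b+.5)/5-.5,z).round(1))
S=lambda a,b,z,k:print("side",k,ray("side",205+(a+.5)/5-.5,180+(b+.5)/5-.5,z).round(1))
T(326,221,1.3,"ramp low +x");T(326,443,1.3,"ramp low -x");T(249,218,10,"crest +x");T(249,443,10,"crest -x")
T(180,443,18,"far face -x");T(141,170,45,"brass");T(300,170,45,"brass");T(301,202,45,"brass");T(141,206,45,"brass")
T(527,279,17,"bar+x");T(515,518,17,"bar-x")
T(382,155,9,"phone");T(610,125,9,"phone")
S(232,267,1.3,"ramp low +x");S(460,267,1.3,"ramp low -x");S(222,312,10,"crest +x");S(462,312,10,"crest -x")
S(178,235,45,"brass");S(206,235,45,"brass");S(203,345,45,"brass");S(172,345,45,"brass")
S(297,112,17,"bar+x");S(526,118,17,"bar-x")
for n in("side","top"):
    p=cv2.imread(f"pics/{n}0.png");h=cv2.cvtColor(p,cv2.COLOR_BGR2HSV).astype(float)
    sat=h[:,:,1]
    q=[]
    R=range(193,230) if n=="top" else range(256,292)
    for k in R:
        l=(sat[k,245:282] if n=="top" else sat[236:262,k].copy())
        # two half-level crossings
        b=l.max()*.5+15; i=np.nonzero(l>b)[0]; a,c=i[0],i[-1]
        e0=a-(l[a]-b)/(l[a]-l[a-1]); e1=c+(l[c]-b)/(l[c]-l[c+1])
        q.append((k,e0,e1))
    q=np.array(q)
    for j,z in((1,10 if n=="top" else 1.3),(2,1.3 if n=="top" else 10)):
        P=np.array([ray("top",245+r[j],r[0],z) if n=="top" else ray("side",r[0],236+r[j],z) for r in q])
        f=np.polyfit(P[:,0]-567,P[:,1],1);print(n,z,"yaw deg",np.degrees(f[0]).round(2),"y",f[1].round(1))
```

```text
[[-0.    -0.96   0.279]
 [-0.001  0.279  0.96 ]
 [-1.     0.    -0.001]]
top ramp low +x [636.6  44.7   1.3]
top ramp low -x [493.9  44.6   1.3]
top crest +x [637.6  93.7  10. ]
top crest -x [493.9  93.3  10. ]
top far face -x [494.  136.3  18. ]
top brass [664.  158.5  45. ]
top brass [663.9  59.4  45. ]
top brass [643.9  58.7  45. ]
top brass [641.5 158.3  45. ]
top bar+x [597.8 -83.4  17. ]
top bar-x [446.6 -75.3  17. ]
top phone [678.2   8.6   9. ]
top phone [ 697.3 -137.4    9. ]
side ramp low +x [637.   45.8   1.3]
side ramp low -x [495.6  45.5   1.3]
side crest +x [640.3  93.7  10. ]
side crest -x [495.3  93.3  10. ]
side brass [667.  63.  45.]
side brass [650.  63.  45.]
side brass [646.6 155.3  45. ]
side brass [664.5 155.3  45. ]
side bar+x [600.2 -82.9  17. ]
side bar-x [451.1 -77.1  17. ]Traceback (most recent call last):
  File "<stdin>", line 23, in <module>
IndexError: index 26 is out of bounds for axis 0 with size 26
```

Cradle: origin about (554, 108), yaw about 0. Home x is about 564. Bar: centre about (523, -80), yaw about -3°. I'll move the open gripper behind the bar, with the jaws along world x.

```bash
for i in 1; do python3 -m pendant '[[0.0175,-0.037,0,0,0,-3.69],[0.0175,-0.037,0,0,0,-3.69],[0.0175,-0.037,0,0,0,-3.69],[0.0175,-0.037,0,0,0,-3.69],[0.0175,-0.037,0,0,0,-3.69]]' 0.0919; done
python3 -m pendant '[[0.0175,-0.037,0,0,0,-3.69],[0.0175,-0.037,0,0,0,-3.69],[0.0175,-0.037,0,0,0,-3.69],[0.0175,-0.037,0,0,0,-3.69],[0.0175,-0.037,0,0,0,-3.69]]'
```

```text
t: 0.6
tool_pos: [262.1, 413.5, 214.3]
tool_rot: [-0.328, 0.627, 0.328, 0.626]
ft_force: [0.7, -0.3, -0.3]
grip_width: 91.8
t: 1.1
tool_pos: [349.6, 228.6, 214.5]
tool_rot: [-0.223, 0.671, 0.223, 0.671]
ft_force: [0.8, -0.2, 0.6]
grip_width: 92.1
```

```bash
python3 -m pendant '[[0.0175,-0.037,0,0,0,-3.69],[0.0175,-0.037,0,0,0,-3.69],[0.0175,-0.037,0,0,0,-3.69],[0.0175,-0.037,0,0,0,-3.69],[0.0175,-0.037,0,0,0,-3.69]]'
python3 -m pendant '[[0.0175,-0.037,0,0,0,-3.69],[0.0175,-0.037,0,0,0,-3.69],[0.0175,-0.037,0,0,0,-3.69],[0.0175,-0.037,0,0,0,-3.69],[0.0175,-0.037,0,0,0,-3.69]]'
python3 -m pendant '[[0,0,-0.04,0,0,0],[0,0,-0.04,0,0,0],[0,0,-0.04,0,0,0],[0,0,-0.03,0,0,0],[0,0,0,0,0,0]]'
```

```text
t: 1.6
tool_pos: [437.2, 43.5, 214.5]
tool_rot: [-0.112, 0.698, 0.112, 0.698]
ft_force: [-0.3, 0.7, 0.9]
grip_width: 91.8
t: 2.1
tool_pos: [524.6, -141.5, 214.3]
tool_rot: [0.001, 0.707, -0.001, 0.707]
ft_force: [1.3, -0.1, 0.9]
grip_width: 92.2
t: 2.6
tool_pos: [521.2, -139.0, 60.8]
tool_rot: [0.001, 0.71, 0.001, 0.705]
ft_force: [0.0, 0.1, 0.6]
grip_width: 91.9
```

Run:
```python
from h import *
p,d=viewer.grab_frame("side");cv2.imwrite("pics/s1.png",cv2.resize(p[120:300,180:400,::-1],None,fx=3,fy=3))
s=env.read_state();print(s["t"],s["tool_pos"],s["tool_rot"])
```

```text
2.65 [ 522.79308111 -139.4133113    63.08422891] [4.49713169e-04 7.08615472e-01 3.67936909e-04 7.05594626e-01]
```

View pics/s1.png

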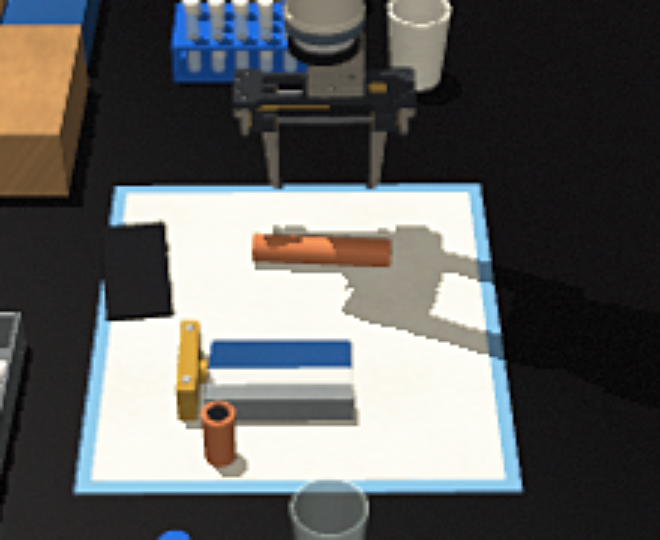

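The fingers (277,180) and (372,180) are behind the bar, which spans (253 to 390, 248), and are centred on it. Next I'll lower the tool and approach slowly.

```bash
python3 -m pendant '[[0,0,-0.025,0,0,0],[0,0,-0.02,0,0,0],[0,0,-0.005,0,0,0],[0,0.004,0,0,0,0],[0,0.006,0,0,0,0]]'
python3 -m pendant '[[0,0.005,0,0,0,0],[0,0.005,0,0,0,0],[0,0.005,0,0,0,0],[0,0.005,0,0,0,0],[0,0.005,0,0,0,0]]'
python3 -m pendant '[[0,0.005,0,0,0,0],[0,0.005,0,0,0,0],[0,0.005,0,0,0,0],[0,0.005,0,0,0,0],[0,0.005,0,0,0,0]]'
python3 - <<'E'
from h import *
p,d=viewer.grab_frame("side");cv2.imwrite("pics/s2.png",cv2.resize(p[120:300,180:400,::-1],None,fx=3,fy=3))
E
```

```text
t: 3.15
tool_pos: [525.5, -129.9, 16.1]
tool_rot: [0.0, 0.706, -0.0, 0.708]
ft_force: [0.3, -0.3, -0.1]
grip_width: 91.9
t: 3.65
tool_pos: [524.5, -104.4, 14.7]
tool_rot: [-0.0, 0.707, -0.0, 0.707]
ft_force: [-0.3, 0.8, 0.3]
grip_width: 91.7
t: 4.15
tool_pos: [524.4, -79.4, 14.6]
tool_rot: [0.0, 0.707, -0.0, 0.707]
ft_force: [-0.2, -0.5, 0.2]
grip_width: 91.8
```

View pics/s2.png

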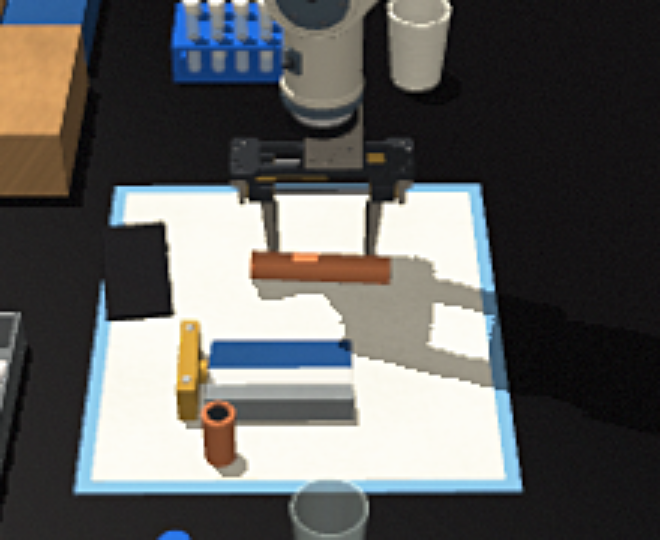

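The bar at (250 to 390, 267) is moving with both fingers. I'll keep pushing.

```bash
python3 -m pendant '[[0,0.006,0,0,0,0],[0,0.006,0,0,0,0],[0,0.006,0,0,0,0],[0,0.006,0,0,0,0],[0,0.006,0,0,0,0]]'
python3 -m pendant '[[0,0.006,0,0,0,0],[0,0.006,0,0,0,0],[0,0.006,0,0,0,0],[0,0.006,0,0,0,0],[0,0.006,0,0,0,0]]'
python3 - <<'E'
from h import *
for n in("side","top"):
    p,d=viewer.grab_frame(n);a=(p[120:300,180:400,::-1] if n=="side" else p[140:260,190:350,::-1]);cv2.imwrite(f"pics/{n}3.png",cv2.resize(a,None,fx=3 if n=="side" else 4,fy=3 if n=="side" else 4))
E
```

```text
t: 4.7
tool_pos: [524.4, -49.3, 14.6]
tool_rot: [-0.0, 0.707, 0.0, 0.707]
ft_force: [-0.1, 0.5, -0.3]
grip_width: 91.9
t: 5.2
tool_pos: [524.4, -19.3, 14.6]
tool_rot: [0.0, 0.707, -0.0, 0.707]
ft_force: [-0.6, -0.0, -0.7]
grip_width: 91.9
```

View pics/side3.png

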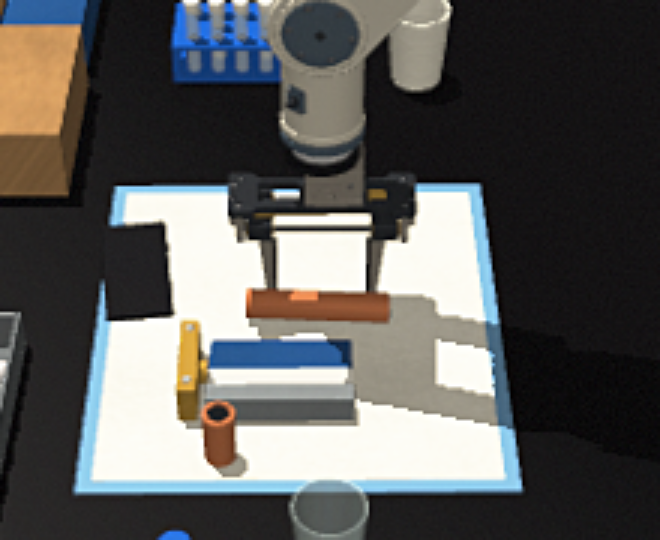

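View pics/top3.png

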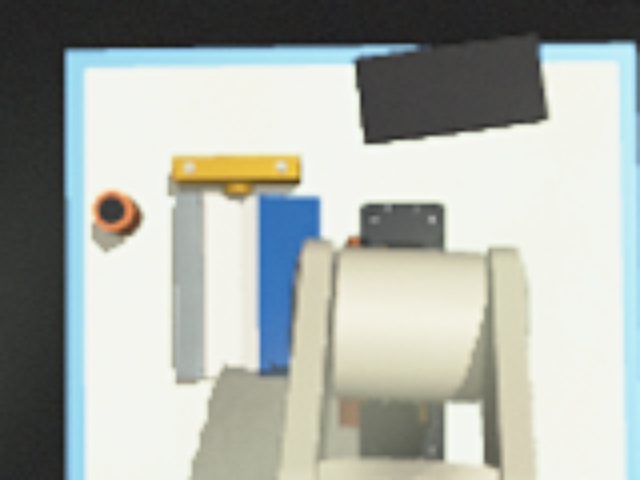

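The bar at (247 to 390, 305) is parallel to the cradle and about to reach the ramp foot at (280,343). I'll push it up the ramp.

```bash
python3 -m pendant '[[0,0.005,0,0,0,0],[0,0.005,0,0,0,0],[0,0.005,0.001,0,0,0],[0,0.005,0.001,0,0,0],[0,0.005,0.001,0,0,0]]'
python3 -m pendant '[[0,0.005,0,0,0,0],[0,0.005,0,0,0,0],[0,0.005,0,0,0,0],[0,0.005,0,0,0,0],[0,0.005,0,0,0,0]]'
python3 -m pendant '[[0,0.004,0,0,0,0],[0,0.004,0,0,0,0],[0,0.004,0,0,0,0],[0,0.004,0,0,0,0],[0,0.004,0,0,0,0]]'
python3 - <<'E'
from h import *
for n in("side",):
    p,d=viewer.grab_frame(n);cv2.imwrite(f"pics/{n}4.png",cv2.resize(p[150:290,200:380,::-1],None,fx=4,fy=4))
E
```

```text
t: 5.8
tool_pos: [524.5, 5.6, 17.7]
tool_rot: [0.0, 0.707, -0.0, 0.707]
ft_force: [0.2, -1.0, -0.4]
grip_width: 91.6
t: 6.3
tool_pos: [524.4, 30.5, 17.6]
tool_rot: [0.0, 0.707, -0.0, 0.707]
ft_force: [-0.3, -2.6, 0.7]
grip_width: 92.2
t: 6.8
tool_pos: [524.4, 50.5, 17.6]
tool_rot: [0.0, 0.707, -0.0, 0.707]
ft_force: [0.0, -2.6, 2.5]
grip_width: 91.9
```

View pics/side4.png

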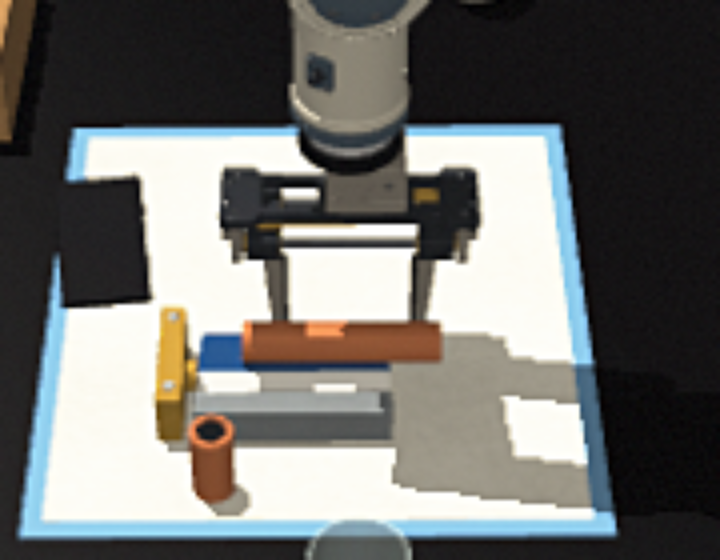

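The bar (245 to 440, 342) is on the blue ramp just short of the crest, with a push force of about 2.6 N. I'll ease it over.

```bash
python3 -m pendant '[[0,0.003,0,0,0,0],[0,0.003,0,0,0,0],[0,0.003,0,0,0,0],[0,0.003,0,0,0,0],[0,0.003,0,0,0,0]]'
python3 -m pendant '[[0,0.002,0,0,0,0],[0,0.002,0,0,0,0],[0,0.002,0,0,0,0],[0,0.002,0,0,0,0],[0,0.001,0,0,0,0]]'
python3 - <<'E'
from h import *
for n in("side",):
    p,d=viewer.grab_frame(n);cv2.imwrite(f"pics/{n}5.png",cv2.resize(p[150:290,200:380,::-1],None,fx=4,fy=4))
E
```

```text
t: 7.35
tool_pos: [524.4, 65.4, 17.6]
tool_rot: [-0.0, 0.707, -0.0, 0.707]
ft_force: [0.0, -3.1, 1.9]
grip_width: 91.8
t: 7.85
tool_pos: [524.4, 74.5, 17.5]
tool_rot: [0.0, 0.707, 0.0, 0.707]
ft_force: [-0.6, -0.3, 0.2]
grip_width: 91.8
```

View pics/side5.png

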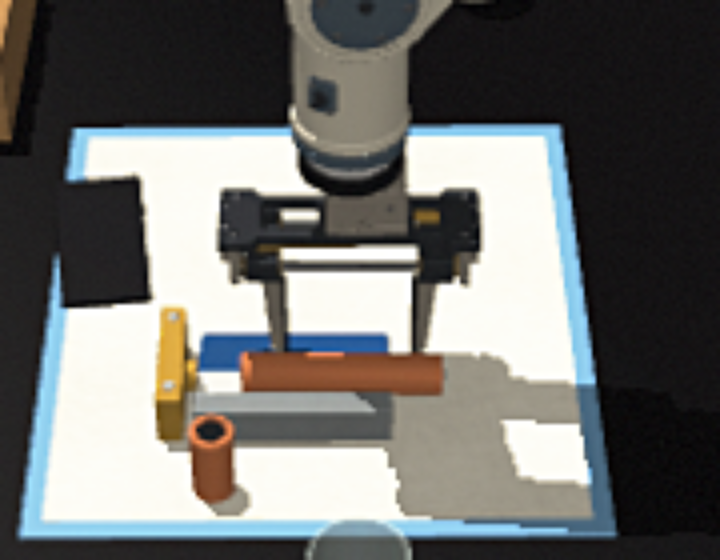

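The bar (241 to 443, 373) has dropped into the V and the contact force is gone. I'll back off to -y and lift clear, then measure.

```bash
python3 -m pendant '[[0,-0.01,0.002,0,0,0],[0,-0.02,0.005,0,0,0],[0,-0.02,0.02,0,0,0],[0,-0.02,0.04,0,0,0],[0,-0.01,0.05,0,0,0]]'
python3 -m pendant '[[-0.04,0,0.02,0,0,0],[-0.04,0,0,0,0,0],[-0.04,0,0,0,0,0],[-0.02,0,0,0,0,0],[0,0,0,0,0,0]]' 0
python3 - <<'E'
from h import *
for n in("side","top"):
    p,d=viewer.grab_frame(n);cv2.imwrite(f"pics/{n}6.png",p[:,:,::-1]);np.save(f"pics/{n}6.npy",d)
    a=(p[150:290,200:380,::-1] if n=="side" else p[140:260,190:350,::-1]);cv2.imwrite(f"pics/{n}6z.png",cv2.resize(a,None,fx=4,fy=4))
    X=cloud(n,p,d);h=cv2.cvtColor(p,cv2.COLOR_RGB2HSV);m=cv2.inRange(h,(2,80,50),(14,255,255))
    k,l,s,c=cv2.connectedComponentsWithStats(m)
    for i in range(1,k):
        if s[i,4]<60 :continue
        P=X[l==i];q=np.percentile(P,[1,50,99],axis=0).round(1)
        if 400<q[1,0]<700 and abs(q[1,1])<260: print(n,s[i],q.tolist(),cv2.fitLine(P[:,:2].astype(np.float32),cv2.DIST_HUBER,0,.01,.01).ravel().round(3))
E
```

```text
t: 8.4
tool_pos: [522.7, -7.6, 133.6]
tool_rot: [0.0, 0.708, -0.0, 0.706]
ft_force: [0.4, 0.2, -0.6]
grip_width: 91.9
t: 8.9
tool_pos: [381.5, -6.1, 153.6]
tool_rot: [0.0, 0.708, -0.0, 0.707]
ft_force: [1.1, -0.6, -0.5]
grip_width: 54.3
side [260 238  51  11 518] [[458.1, 98.6, 12.9], [531.0, 118.8, 32.6], [605.5, 129.3, 41.2]] [1.00000e+00 8.00000e-03 5.29566e+02 1.18621e+02]
side [247 253  12  23 201] [[607.1, 155.7, -0.2], [622.2, 214.8, 40.3], [643.1, 222.7, 64.9]] [ 9.10000e-02 -9.96000e-01  6.21257e+02  2.29030e+02]
top [213 188  12  11  73] [[606.4, 186.3, -0.8], [616.8, 198.7, 58.4], [633.2, 225.2, 64.6]] [2.23000e-01 9.75000e-01 6.17037e+02 2.00431e+02]
top [245 199  10  48 439] [[453.1, 93.1, 4.4], [525.9, 108.2, 33.4], [601.1, 122.1, 41.0]] [1.00000e+00 6.00000e-03 5.27308e+02 1.08191e+02]
```

View pics/side6z.png

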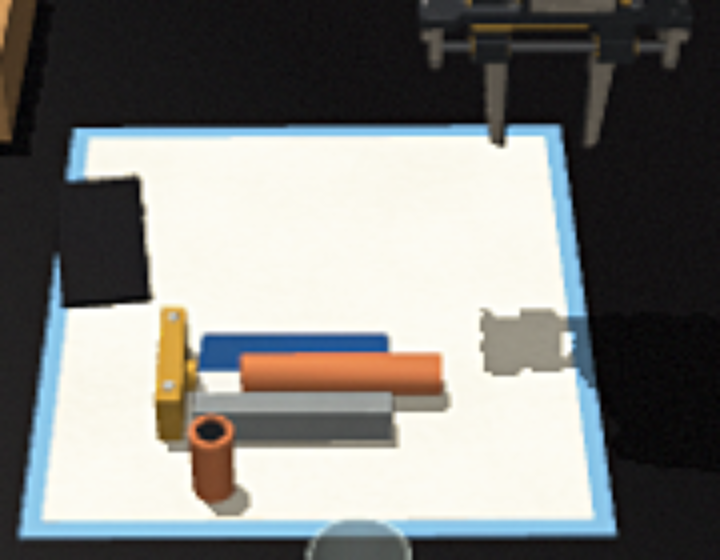

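View pics/top6z.png

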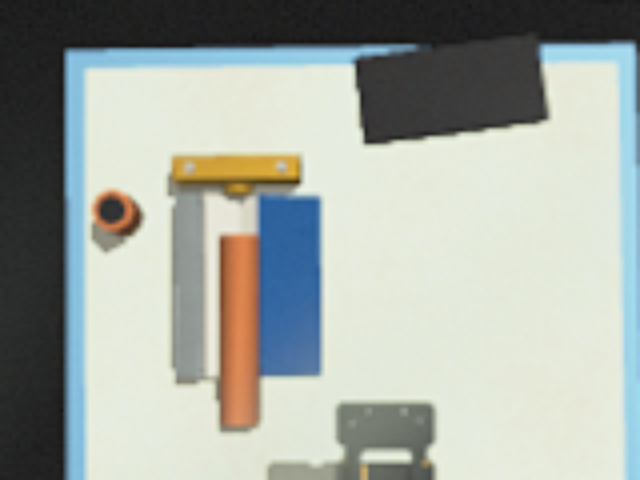

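The bar lies in the V with its centre at about (528, 108). Its -x end is at x ≈ 453, and it has about 37 mm to go to the stop. I'll bring the closed fingers behind that end.

```bash
python3 -m pendant '[[0,0.03,0,0,0,0],[0,0.03,0,0,0,0],[0,0.03,0,0,0,0],[0,0.024,0,0,0,0],[0,0,0,0,0,0]]' 0
python3 -m pendant '[[0,0,-0.04,0,0,0],[0,0,-0.04,0,0,0],[0,0,-0.04,0,0,0],[0,0,-0.02,0,0,0],[0,0,0,0,0,0]]'
python3 - <<'E'
from h import *
for n in("side",):
    p,d=viewer.grab_frame(n);cv2.imwrite(f"pics/{n}7.png",cv2.resize(p[150:290,200:380,::-1],None,fx=4,fy=4))
print(env.read_state()["tool_pos"])
E
```

```text
t: 9.5
tool_pos: [386.2, 110.6, 153.8]
tool_rot: [-0.001, 0.707, 0.001, 0.708]
ft_force: [0.4, 0.1, 0.6]
grip_width: 6.0
t: 10.0
tool_pos: [383.3, 107.3, 11.2]
tool_rot: [-0.0, 0.709, -0.001, 0.705]
ft_force: [0.6, -0.6, 0.4]
grip_width: 0.4
[384.22601069 107.64684452  12.64805111]
```

View pics/side7.png

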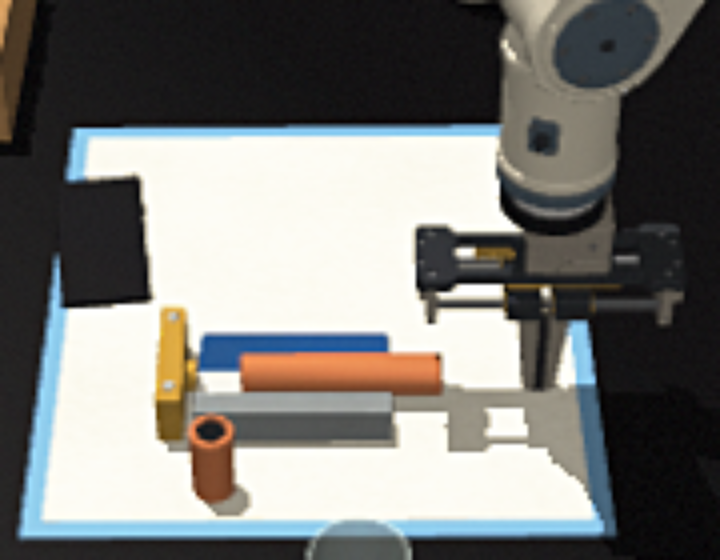

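The closed fingers (540,385) are behind the bar's -x end (440,373) and in line with it. I'll approach and push slowly while watching the force.

```bash
python3 -m pendant '[[0.01,0,0,0,0,0],[0.01,0,0,0,0,0],[0.01,0,0,0,0,0],[0.008,0,0,0,0,0],[0.004,0,0,0,0,0]]'
python3 -m pendant '[[0.004,0,0,0,0,0],[0.004,0,0,0,0,0],[0.004,0,0,0,0,0],[0.004,0,0,0,0,0],[0.004,0,0,0,0,0]]'
python3 -m pendant '[[0.003,0,0,0,0,0],[0.003,0,0,0,0,0],[0.003,0,0,0,0,0],[0.003,0,0,0,0,0],[0.003,0,0,0,0,0]]'
python3 - <<'E'
from h import *
for n in("side",):
    p,d=viewer.grab_frame(n);cv2.imwrite(f"pics/{n}8.png",cv2.resize(p[150:290,200:380,::-1],None,fx=4,fy=4))
print(env.read_state()["tool_pos"])
E
```

```text
t: 10.55
tool_pos: [428.1, 108.5, 14.2]
tool_rot: [0.0, 0.706, 0.0, 0.708]
ft_force: [-0.7, 0.8, 0.5]
grip_width: 0.6
t: 11.05
tool_pos: [445.6, 108.2, 13.4]
tool_rot: [-0.0, 0.708, -0.0, 0.706]
ft_force: [-3.9, 0.4, 2.3]
grip_width: 0.8
t: 11.55
tool_pos: [461.7, 108.4, 13.6]
tool_rot: [0.0, 0.707, 0.0, 0.707]
ft_force: [-1.0, 1.3, -0.3]
grip_width: 0.6
[462.353644  108.4525597  13.6643847]
```

View pics/side8.png

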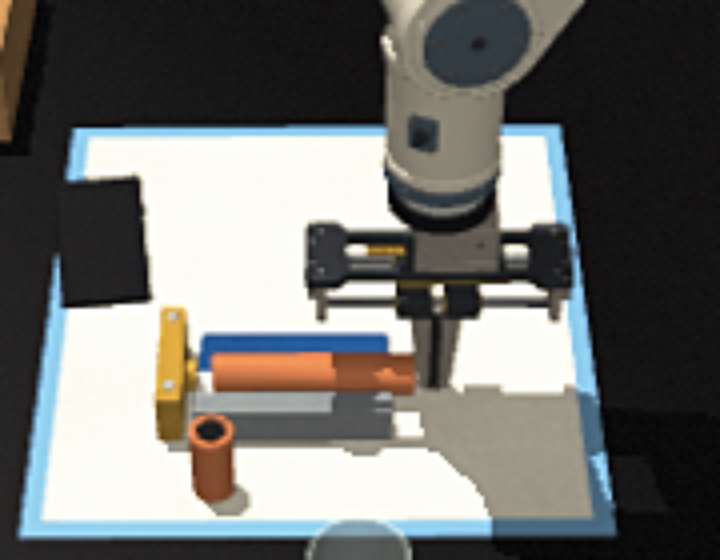

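The bar (212 to 413, 372) is sliding along the V with about 13 mm left to the stop face at about (197,370).

```bash
python3 -m pendant '[[0.002,0,0,0,0,0],[0.002,0,0,0,0,0],[0.002,0,0,0,0,0],[0.002,0,0,0,0,0],[0.002,0,0,0,0,0]]'
python3 -m pendant '[[0.001,0,0,0,0,0],[0.001,0,0,0,0,0],[0.001,0,0,0,0,0],[0.001,0,0,0,0,0],[0.001,0,0,0,0,0]]'
```

```text
t: 12.1
tool_pos: [471.6, 108.4, 13.6]
tool_rot: [0.0, 0.707, -0.0, 0.707]
ft_force: [-2.0, 1.0, 0.3]
grip_width: 0.4
t: 12.6
tool_pos: [474.2, 108.2, 13.3]
tool_rot: [-0.0, 0.709, -0.0, 0.706]
ft_force: [-10.9, 3.2, 8.4]
grip_width: 0.6
```

The x force jumped to 11 N and the tool stalled, which fits the bar meeting the stop. I'll back straight off in -x and check.

```bash
python3 -m pendant '[[-0.002,0,0,0,0,0],[-0.005,0,0,0,0,0],[-0.02,0,0,0,0,0],[-0.03,0,0,0,0,0],[-0.03,0,0.02,0,0,0]]'
python3 -m pendant '[[0,0,0.04,0,0,0],[0,0,0.04,0,0,0],[0,-0.04,0.02,0,0,0],[0,-0.04,0,0,0,0],[0,-0.02,0,0,0,0]]'
python3 - <<'E'
from h import *
for n in("side","top"):
    p,d=viewer.grab_frame(n)
    a=(p[220:275,230:330,::-1] if n=="side" else p[165:255,205:305,::-1]);cv2.imwrite(f"pics/{n}9.png",cv2.resize(a,None,fx=6,fy=6))
    X=cloud(n,p,d);h=cv2.cvtColor(p,cv2.COLOR_RGB2HSV);m=cv2.inRange(h,(2,80,50),(14,255,255))
    k,l,s,c=cv2.connectedComponentsWithStats(m)
    for i in range(1,k):
        if s[i,4]<60 :continue
        P=X[l==i];q=np.percentile(P,[1,50,99],axis=0).round(1)
        if 400<q[1,0]<700 and abs(q[1,1])<260: print(n,s[i],q.tolist(),cv2.fitLine(P[:,:2].astype(np.float32),cv2.DIST_HUBER,0,.01,.01).ravel().round(3))
E
```

```text
t: 13.1
tool_pos: [387.9, 108.0, 32.6]
tool_rot: [-0.0, 0.708, -0.0, 0.707]
ft_force: [0.2, 0.2, 0.8]
grip_width: 0.5
t: 13.6
tool_pos: [390.4, 6.5, 134.9]
tool_rot: [-0.0, 0.706, -0.0, 0.709]
ft_force: [-0.2, -0.0, -0.6]
grip_width: 0.8
side [249 238  51  11 502] [[492.9, 99.3, 17.2], [564.1, 118.6, 32.2], [638.2, 128.3, 40.6]] [1.00000e+00 7.00000e-03 5.64378e+02 1.18614e+02]
side [247 253  12  23 202] [[530.5, 158.1, -0.9], [622.3, 215.4, 40.9], [643.2, 1223.5, 1149.3]] [ 9.10000e-02 -9.96000e-01  6.17009e+02  2.75534e+02]
top [213 188  12  11  74] [[606.3, 186.0, -2.0], [616.9, 198.6, 58.1], [633.3, 225.6, 63.9]] [2.12000e-01 9.77000e-01 6.17049e+02 2.00201e+02]
top [245 188  10  48 435] [[488.2, 95.8, 7.7], [560.4, 108.3, 34.1], [635.7, 122.1, 41.4]] [1.00000e+00 3.00000e-03 5.61533e+02 1.08286e+02]
```

View pics/side9.png

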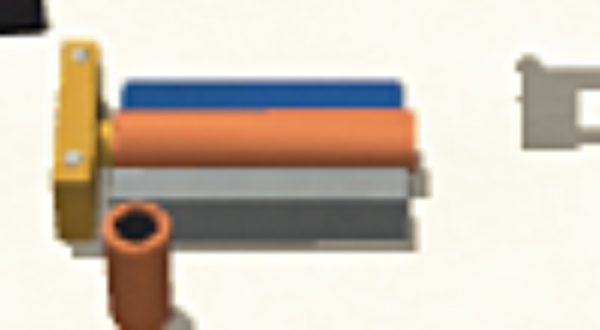

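View pics/top9.png

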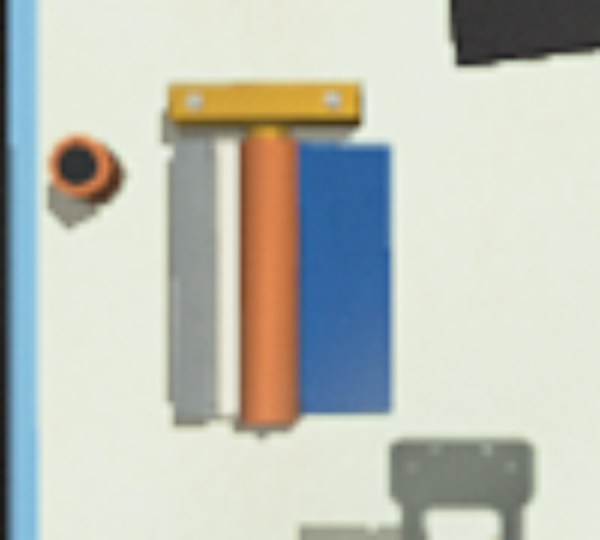

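The bar's +x end meets the brass stop in both views: side (112,137), top (268,137). It lies in the V, centred on y ≈ 108, and the stub, phone and cradle haven't moved. I'll let things settle and hand in.

```bash
python3 -m pendant '[[0,0,0,0,0,0],[0,0,0,0,0,0],[0,0,0,0,0,0],[0,0,0,0,0,0],[0,0,0,0,0,0]]'
python3 - <<'E'
from h import *
p,d=viewer.grab_frame("side");cv2.imwrite("pics/s10.png",p[:,:,::-1])
a=cv2.imread("pics/side0.png").astype(int);print(np.abs(a[:300,:420]-p[:300,:420,::-1].astype(int)).max(2)[245:275,240:262].mean())
from plant import job;print(job.hand_in())
E
```

```text
t: 14.2
tool_pos: [389.4, 8.8, 133.5]
tool_rot: [-0.0, 0.707, 0.0, 0.707]
ft_force: [0.1, 0.5, 0.2]
grip_width: 0.1
12.524242424242424
the job is handed in; nothing more can be done
None
```

View pics/s10.png

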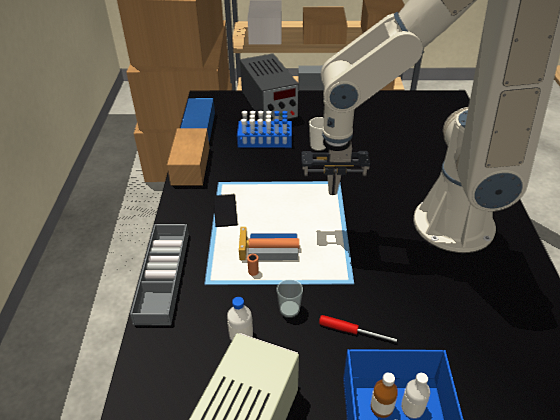

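The copper bar is lying in the V against the brass stop, and I handed the job in at about 14 s, well inside the 51 s limit. I rolled it up the ramp and over the crest with the two open fingers against its side. Once it lay in the V, I pushed its -x end along with the closed fingers until it met the stop. The bar was never gripped or lifted.

**Contact with the stop:** the tool stalled and the push force rose from about 2 to 11 N. After I backed off, both views showed the bar's end at the stop face.

**Final position:** the bar's centre measured x = 561.5 mm (top view) and 564.4 mm (side view), against an estimated home of about 564 mm. That spread is about the calibration error, so the pictures can't rule out a gap of a millimetre or two. I didn't push a second time to check.

**Rest of the scene:** in the last picture the arm touches nothing and the other objects look to be where they started. By measurement I only confirmed that the stub stayed in place. A crude pixel comparison around the stub and stop was no use as a check, because the bar and its shadow are now in that area.

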